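Take the hoist block off its safety hook and stand it in its cradle

ROBOT

A 6-joint arm with a two-finger parallel gripper is mounted at the origin on the work surface. World frame = base frame: x ahead of the robot, y to its left, z up, the work surface at z = 0. Lengths are in m, angles in rad, forces in N, time in s.
With the tool pointing down it reaches from about 0.275 to 0.825 m from the base axis. Payload 4.9 kg.
Tool frame: the origin (TCP) lies midway between the tips of the shut fingers; the grasp point (between the pads) lies 19 mm behind it (grip_point_offset is the distance from the TCP to the grasp point, in m); z points along the fingers, y is the line along which they close (so a half turn about z gives the same grasp; the last joint's range is limited). The gripper opens to 85 mm and grips with 20 to 120 N. Pads are 22 mm wide; open, the fingers measure 114 mm over their backs; the gripper's body (76 mm by 85 mm) begins 54 mm behind the grasp point. The pads swing forward as they close: fully open they stand 13 mm farther back than shut.
Start: joints at [1.138, 0.326, -0.193, 1.052, 0, 1.437], TCP at [0.162, 0.526, 0.231] pointing down, gripper open.
Joint ranges: [-2.65, 2.65], [-0.97, 1.79], [-1.3, 1.35], [-1.93, 2.1], [-1.47, 1.37], [-3.14, 3.14]. Speed limits (rad/s): [2.57, 2.57, 3.14, 3.14, 3.14, 3.14].

INTERFACE

Orientations are given as a rotation vector (axis times angle).
In Python, from cell import * gives the robot as it stands. Calls block until the motion is done:
- movep(position, orientation): joint-space move of the TCP to a pose.
- move_l(position, velocity=0.15, rot=None, until_force=None): straight line of the TCP; rot=None keeps the orientation; velocity is the mean speed in m/s. With until_force (N) it stops when the force on the tool has changed by that much, and returns True; else False.
- set_joints(angles): joint-space move.
- let_go() and grab(newtons=None): open the fingers fully, or close them until they stop; newtons is the grip in N (None keeps the last).
- sleep(seconds).
- ik(position, orientation): joint angles nearest the present ones, or None.
- get_state(): the state.
- grab_frame(name): name is "scene" or "top" or "wrist"; returns a dict with "img" (480x640x3 uint8, red, green, blue), "fx", "fy", "cx", "cy" (pixels), "cam_to_world" (4x4, takes a point from camera to world coordinates); the wrist camera has in their place "T_tool_cam" (4x4, takes a point from camera to tool coordinates, whose origin is the TCP and whose axes are the flange's). Camera axes: x right, y down, z forward; pixel columns grow to the right and rows downward; lengths in m; the calibration is good to about 2 mm. A picture is of the moment at which its call begins: read the wrist's pose just before it. There is no depth.
A pose or a line that the arm cannot do raises MotionError and nothing moves.
- sign_off(): hands the job in; it is judged then, once.
Trained networks look in the newest picture that a camera, given by its name, has taken for a name from the list of things; names that differ only in an ending like _2 or _b are one class to them, and where a whole thing is asked for, a point or a joint stands for the part that bears it (a point fixed in the world has none). Each returns a list of dicts, best first, with "score" (0 to 1); they miss things now and then, are a little off and sometimes report something else, mostly with a low value. They report only what shows in the picture. A call takes as long as a camera call. They do not tell look-alikes from the thing itself.
- spot_in(camera, name): "centre" ([column, row] in pixels, amid what is visible of it).
- silhouettes(camera, name): "mask" (480x640 bool, what is visible of it) and "centre" ([column, row] in pixels, amid what is visible of it).
- tip_of(camera, name): "centre" ([column, row] in pixels: a listed point, or the origin of a listed thing).
The state is a dict: "clock": time; "q": joint angles; "joint_velocities": joint speeds; "tau": joint torques, N m; "position": TCP position; "eef_rot": TCP orientation; "contact_force": force on the tool from outside, world axes, zero at the start; "wrist_torque": the same for the moment, N m; "finger_gap": opening from 0.0 (shut) to 1.0 (fully open); "grasp_force": force on a finger pad.
Only numpy, scipy, OpenCV 4.12 (cv2) and the standard library are available. Lean on these libraries where they do the work, as an engineer would, in place of code of your own. Each camera call takes 0.05 s, during which the arm holds its last target. There are 200 camera calls.

TASK

Take the blue hoist pulley block off the safety hook by its orange grip: push the block's own crossbar back against the yellow sprung keeper until it comes clear of the red beak, lift it off, and stand the block upright, fully down in the black cradle, then let go. Go by feel and gently: never force the hook with the block, do not touch the hook stand with the gripper, do not drop the block or bang it into the cradle, and leave the other things on the bench where they are.

Things in the scene. Friction and masses are not known exactly. Their poses are not given: they have to be found in the camera images.
- block: Loose blue hoist pulley block, 0.34-0.55 kg, 181 mm tall. Origin: centre of its foot's underside; z up, y along its crossbar, x its thickness (both x senses alike). Foot and cheeks 32 (x) x 66 (y) mm, up to z = 51 mm; then two round legs, 8 mm thick, at y = +-27 mm carry crossbar and grip. It starts hung on the hook, foot 34 mm above the bench, yaw within 0.05 rad of the stand's.
- block_bar (a point): Centre of the block's round steel crossbar, 10 mm in diameter, along the block's y between the legs, 121 mm above the foot's underside. Free window under it, between the legs: 46 mm wide (y) and 65 mm high.
- block_grip (a point): Centre of the block's orange grip plate, 12 mm thick (x), 66 mm wide (y), 30 mm high; 45 mm straight above the crossbar's centre. Pinch it from above across its 12 mm thickness, firmly (about 50 N), as the push acts 45 mm below.
- stand: Fixed hook stand; origin on the bench under hook_seat; x from the hook's tip to its blue column, y across, z up. Column x = 65 to 90 mm, 40 mm wide, top z = 140 mm. Base plate 170 x 130 x 12 mm, centred at x = 25 mm, under the block. Hook parts below the arm reach down to z = 114 mm. More than 20 N between block and stand (hook included) counts as forcing it.
- hook_seat (a point): On the stand, 155 mm above the bench, same axes: the bar's axis when resting mid-saddle. From here, in mm: flat steel arm, 14 wide, top z = -5, underside z = -17, from x = -16 to the column; upturned tip's inner face x = -8. Red beak over the bar: z = 8 to 16, x = -36 + s to 6 + s. Way out: straight up behind the beak, keeper held back; once above both, off over the tip (-x).
- hook_mouth (a point): On the stand, 12.5 mm behind hook_seat (+x). From hook_seat: yellow keeper, a plate 20 mm wide, front face x = 7 + s, top z = 18, hinged at z = -35, tips back (+x) under 3 N, 6 N at its stop. Bar's axis clear of the beak from x = 11 + s; stop at x = 14 + s. Beak, keeper and stop are one clamped insert: setting s, 0 to 24 mm, differs each time, stays put, is not measured: feel for the stop.
- cradle: The fixed cradle; origin on the bench straight under cradle_floor, same axes. More than 35 N between block and cradle counts as banging.
- cradle_floor (a point): Centre of the inner floor of the fixed black cradle, 5 mm above the bench, a yellow plate round it. Pocket 40 (x) x 74 (y) mm inside, walls 6 mm thick, rim 31 mm above this floor; the block's foot goes in with its y along the cradle's y (either way round), 4 mm to spare on each side.
- wrench: loose steel wrench, about 160 mm long, lying flat on the bench between the two task places; its underside centre
- spray: loose red spray can, 52 mm across and 150 mm tall, standing; origin at the centre of its underside
- lube: loose white squeeze bottle with a red cap, 40 mm across and 120 mm tall, standing; origin at the centre of its underside
- pedal: loose black bicycle pedal, 90 x 84 x 24 mm, lying flat; origin at the centre of its underside
- carton: loose cardboard carton, 100 x 140 x 80 mm; origin at the centre of its underside
There are look-alikes about, which are no part of the job. Leave any pink or purple look-alike of the stand alone.

How it is judged:
On the way, in this order (a step that is already met when the one before it is completed fails the run):
1. the crossbar, still down in the hook's saddle, has been pushed back along it towards the keeper (axis at least 8.5 mm behind the seat point) (x of block_bar in the frame of hook_seat above 0.0085 m and z of block_bar in the frame of hook_seat below 0.006 m and contact force between block and stand above 1 N), for 0.05 s.
2. the crossbar is above the beak and keeper, off the hook (z of block_bar in the frame of hook_seat above 0.022 m and contact force between block and stand below 0.2 N), for 0.1 s.
At the end, for the whole second after the job is handed in: The block stands upright (within 0.08 rad) and at rest in the cradle's pocket: foot within 4 mm of the pocket's floor, within 9 mm of its centre and 0.2 rad of its direction; the other things are within 15 mm of where they were (horizontal distance between block and cradle_floor below 0.009 m and z of block in the frame of cradle_floor below 0.004 m and angle between the y axis of block and the y axis of cradle_floor, either way round below 0.2 rad and angle between block's own z axis and vertical below 0.08 rad and linear speed of block below 0.01 m/s); the robot touches nothing.
It fails at once if the block forces the hook (more than 20 N between block and stand) (contact force between block and stand above 20 N).
It fails at once if the gripper or arm touches the hook stand (contact force between any of the fingers, the arm and stand above 1 N).
It fails at once if the block is banged into the cradle (more than 35 N) (contact force between block and cradle above 35 N).
It fails at once if the block is let fall (moving faster than 0.35 m/s while the fingers do not hold it, a fall of about 6 mm) (contact force between the fingers and block below 0.1 N and linear speed of block above 0.35 m/s).
It fails at once if another thing on the bench is moved by more than 15 mm (distance of any of wrench, spray, lube, pedal, carton from where it was at the start of the episode above 0.015 m).
It also fails if it takes over 64 s, if anything falls off the work surface, if the arm or the gripper's body presses on something with over 40 N, if the wrist force passes 120 N, or if a joint passes its speed limit or range.

## Working session

There is one attempt and no reset: what is moved stays moved. The work goes in short steps, each a Python script; the robot and the scene stay as the last script left them, time stands still between calls to the robot, and variables do not carry over. Pictures are saved under pics/ and viewed, at most 10 in all, crops included, and the job is handed in when it is done.

```bash
mkdir -p pics; python3 - <<'E'
from cell import *
import cv2,numpy as np
for c in ["scene","top"]:
    f=grab_frame(c); cv2.imwrite(f"pics/{c}0.png",f["img"][:,:,::-1])
    print(c,f["fx"],f["fy"],f["cx"],f["cy"],np.round(f["cam_to_world"],4).tolist())
    for n in ["block","stand","cradle","wrench"]:
        print(n,[(np.round(d["centre"]).tolist(),round(d["score"],2)) for d in spot_in(c,n)])
    for n in ["block_bar","block_grip","hook_seat","hook_mouth","cradle_floor","stand","block"]:
        print("tip",n,[(np.round(d["centre"],1).tolist(),round(d["score"],2)) for d in tip_of(c,n)])
s=get_state();print(s)
E
```

```text
scene 564.0688351432194 564.0688351432194 310.8427773221362 235.46571011643164 [[0.0697, 0.8158, -0.5741, 1.3228], [0.9976, -0.0541, 0.0442, 0.0009], [0.005, -0.5758, -0.8176, 1.2218], [0.0, 0.0, 0.0, 1.0]]
block [([213.0, 224.0], 0.72)]
stand [([208.0, 270.0], 0.78), ([389.0, 191.0], 0.76), ([160.0, 197.0], 0.69)]
cradle [([349.0, 260.0], 0.96)]
wrench [([288.0, 278.0], 0.67)]
tip block_bar [([205.2, 224.3], 0.58)]
tip block_grip [([205.0, 211.5], 0.6)]
tip hook_seat [([155.9, 154.8], 0.83), ([205.0, 223.2], 0.61), ([392.9, 147.6], 0.61)]
tip hook_mouth [([203.7, 224.4], 0.98), ([154.1, 155.3], 0.95), ([394.5, 153.9], 0.95)]
tip cradle_floor [([350.9, 258.4], 0.7)]
tip stand [([164.1, 193.4], 0.67)]
tip block [([211.5, 249.7], 0.57)]
top 493.6864919489671 493.6864919489671 314.15393761506994 233.99768474241827 [[0.0226, -0.9913, 0.1293, 0.4055], [-0.9997, -0.0227, 0.0006, 0.0628], [0.0024, -0.1293, -0.9916, 1.2315], [0.0, 0.0, 0.0, 1.0]]
block [([422.0, 246.0], 0.82)]
stand [([418.0, 240.0], 0.84), ([218.0, 326.0], 0.63), ([471.0, 340.0], 0.62)]
cradle []
wrench [([340.0, 229.0], 0.
[... 525 characters left out ...]
5.2], 0.45)]
{'clock': 1.2, 'q': array([ 1.13781429e+00,  3.26187472e-01, -1.92604231e-01,  1.05201874e+00,
        2.69375032e-05,  1.43661498e+00]), 'joint_velocities': array([ 0.00053063,  0.00135296,  0.00087363, -0.00024744, -0.00080667,
       -0.00029627]), 'tau': array([ 4.72645806e-04, -4.43339610e+01,  2.62755042e+01,  1.09038792e-03,
       -1.27294015e-04, -1.60120015e-05]), 'position': array([0.16188088, 0.52564639, 0.23128606]), 'eef_rot': array([-4.67606498e-01, -3.10656744e+00,  9.45102189e-06]), 'contact_force': array([ 0.59919414, -0.22446451, -1.0650327 ]), 'wrist_torque': array([ 0.02506205, -0.01515849,  0.00798632]), 'grasp_force': 0.0, 'finger_gap': 1.0033406334599504}
```

View pics/scene0.png

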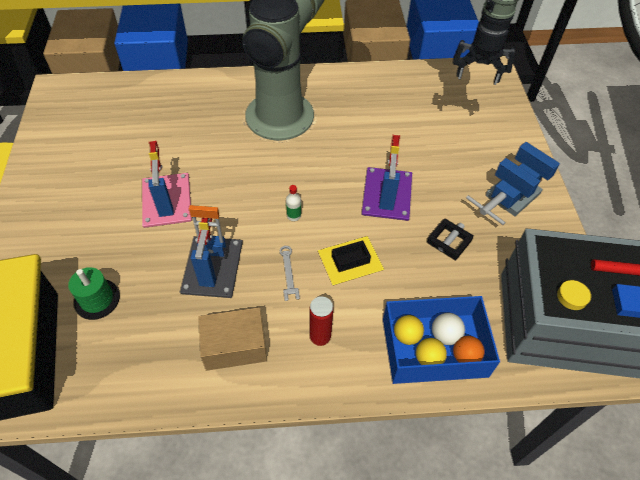

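View pics/top0.png

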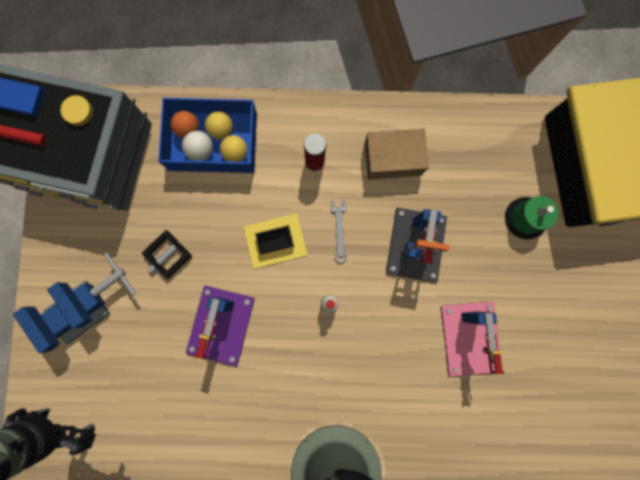

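The scene shows three stand-like things: dark-grey base (210,265 scene / 418,245 top), pink (165,198 / 472,340) and purple (388,193 / 220,326). The dark-grey one, which carries the blue block with the orange grip (205,212 scene / 432,245 top), fits. The cradle is on the yellow plate (350,258 / 275,241). Next I'll triangulate and take close wrist views.

```bash
cat > h.py <<'E'
from cell import *
import numpy as np, cv2
from scipy.spatial.transform import Rotation as R
def ray(K,T,p):
    d=T[:3,:3]@np.array([(p[0]-K[2])/K[0],(p[1]-K[3])/K[1],1.]); return T[:3,3],d/np.linalg.norm(d)
def onz(K,T,p,z):
    o,d=ray(K,T,p); return o+d*(z-o[2])/d[2]
def cam(name):
    s=get_state(); f=grab_frame(name); K=(f["fx"],f["fy"],f["cx"],f["cy"])
    if name=="wrist":
        W=np.eye(4); W[:3,:3]=R.from_rotvec(s["eef_rot"]).as_matrix(); W[:3,3]=s["position"]; T=W@np.array(f["T_tool_cam"])
    else: T=np.array(f["cam_to_world"])
    return f["img"],K,T
def rot(yaw,flip=1):
    y=flip*np.array([np.cos(yaw),np.sin(yaw),0]); z=np.array([0,0,-1.]); return R.from_matrix(np.c_[np.cross(y,z),y,z]).as_rotvec()
def tips(name,K,T,hts):
    for n,z in hts.items():
        for d in tip_of(name,n): print(name,n,np.round(d["centre"],1),round(d["score"],2),np.round(onz(K,T,d["centre"],z),4))
HT=dict(block_bar=.155,block_grip=.2,hook_seat=.155,hook_mouth=.155,cradle_floor=.005,stand=0,block=.034)
E
python3 - <<'E'
from h import *
for c in ["scene","top"]:
    i,K,T=cam(c); tips(c,K,T,HT)
for fl in (1,-1):
    q=ik([.40,-.16,.4],rot(-.2,fl)); print(fl,q)
print(np.round(grab_frame("wrist")["T_tool_cam"],3))
i=cv2.imread("pics/scene0.png")[130:300,110:270]; cv2.imwrite("pics/crop.png",cv2.resize(i,None,fx=3.5,fy=3.5,interpolation=cv2.INTER_CUBIC))
E
```

```text
scene block_bar [207.7 222.2] 0.86 [ 0.5196 -0.1805  0.155 ]
scene block_grip [207.  212.4] 0.6 [ 0.5255 -0.1755  0.2   ]
scene hook_seat [395.9 149.1] 0.81 [0.3148 0.298  0.155 ]
scene hook_seat [204.8 221.4] 0.8 [ 0.5168 -0.1874  0.155 ]
scene hook_seat [155.6 152.3] 0.56 [ 0.2858 -0.3222  0.155 ]
scene hook_mouth [396.4 153.5] 0.96 [0.3303 0.2969 0.155 ]
scene hook_mouth [154.7 158.7] 0.93 [ 0.3081 -0.3226  0.155 ]
scene hook_mouth [202.7 224.8] 0.75 [ 0.5264 -0.1919  0.155 ]
scene hook_mouth [450.3 240.6] 0.75 [0.6093 0.3779 0.155 ]
scene hook_mouth [346.4 262.2] 0.45 [0.652 0.133 0.155]
scene hook_mouth [210.5 250.8] 0.38 [ 0.601  -0.1714  0.155 ]
scene cradle_floor [350.2 258.9] 0.61 [0.5484 0.1623 0.005 ]
scene stand [214.3 262.3] 0.92 [ 0.5323 -0.1856  0.    ]
scene stand [166.4 190.9] 0.91 [ 0.2858 -0.326   0.    ]
scene stand [389. 186.] 0.79 [0.3089 0.2993 0.    ]
top block_bar [427.7 244.4] 0.95 [ 0.5285 -0.1862  0.155 ]
top block_bar [165.8 251. ] 0.73 [0.5009 0.387  0.155 ]
top block_grip [427.6 246.2] 0.84 [ 0.5196 -0.1755  0.2   ]
top hook_seat [206.3 342.4] 0.9 [0.30
[... 250 characters left out ...]
 ]
top hook_mouth [496.1 347.6] 0.84 [ 0.31   -0.3308  0.155 ]
top hook_mouth [427.8 246.9] 0.33 [ 0.523  -0.1864  0.155 ]
top cradle_floor [277.3 242.9] 0.66 [0.5408 0.1551 0.005 ]
top stand [414.2 256.6] 0.87 [ 0.5148 -0.188   0.    ]
top stand [473.4 347.3] 0.81 [ 0.2957 -0.332   0.    ]
top stand [214.9 333.6] 0.7 [0.3144 0.301  0.    ]
top block [416.3 252.7] 0.96 [ 0.5214 -0.1862  0.034 ]
1 [-0.55218822  0.03942237 -0.12124527  1.41012869  0.          1.2186081 ]
-1 [-5.52188223e-01  3.94223714e-02 -1.21245269e-01  1.41012869e+00
 -4.44089210e-16 -1.92298455e+00]
[[-0.001 -0.956 -0.293  0.075]
 [ 1.    -0.001 -0.    -0.   ]
 [-0.    -0.293  0.956 -0.143]
 [ 0.     0.     0.     1.   ]]
```

View pics/crop.png

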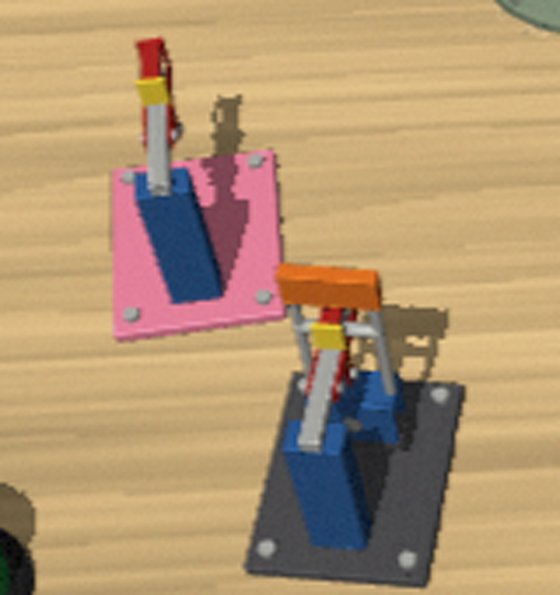

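The crop confirms it: the block hangs on the dark-grey stand (orange grip at crop 330,285). The pink one is an empty look-alike. Next come wrist views over the cradle and the stand.

```bash
python3 - <<'E'
from h import *
def look(tag,p,yaw,fl,names):
    movep(p,rot(yaw,fl)); sleep(.3)
    i,K,T=cam("wrist"); cv2.imwrite(f"pics/{tag}.png",i[:,:,::-1]); np.savez(f"pics/{tag}.npz",K=K,T=T)
    print(tag,get_state()["clock"],get_state()["contact_force"]); tips("wrist",K,T,{n:HT[n] for n in names})
look("c1",[.545,.158,.34],.2,1,["cradle_floor"])
look("b1",[.522,-.186,.40],-.2,1,["block_bar","block_grip","hook_seat","hook_mouth","stand"])
look("b2",[.522,-.186,.40],-.2,-1,["block_bar","block_grip","hook_seat","hook_mouth","stand"])
ims=[cv2.imread(f"pics/{t}.png") for t in("c1","b1","b2")]
cv2.imwrite("pics/mosaic.png",cv2.resize(np.vstack([np.hstack(ims[:2]),np.hstack([ims[2],0*ims[2]])]),(800,600),interpolation=cv2.INTER_AREA))
E
```

```text
c1 4.3583 [ 0.3683145   0.01292535 -0.18954278]
wrist cradle_floor [315. 189.] 0.74 [0.5447 0.1651 0.005 ]
b1 6.075 [-0.6096246  -0.12307396  0.01524553]
wrist block_bar [312.3 206.1] 0.7 [ 0.5202 -0.1845  0.155 ]
wrist block_grip [312.3 214.3] 0.83 [ 0.5204 -0.1841  0.2   ]
wrist block_grip [323.7 208.4] 0.66 [ 0.5325 -0.1805  0.2   ]
wrist hook_seat [312.  210.7] 0.87 [ 0.5188 -0.1895  0.155 ]
wrist hook_seat [156. 351.] 0.62 [ 0.2914 -0.3259  0.155 ]
wrist hook_mouth [325.1 209.4] 0.59 [ 0.5333 -0.1909  0.155 ]
wrist stand [196.3 298.1] 0.78 [ 0.2927 -0.3276  0.    ]
wrist stand [313.  189.3] 0.63 [ 0.52   -0.1882  0.    ]
b2 9.325 [ 0.43315551 -0.342097    0.26472241]
wrist block_bar [314.3 207. ] 0.56 [ 0.5211 -0.1853  0.155 ]
wrist block_grip [313.5 217.3] 0.65 [ 0.5222 -0.1839  0.2   ]
wrist hook_seat [313.6 207.8] 0.58 [ 0.522  -0.1846  0.155 ]
wrist hook_mouth [506.7  23.8] 0.73 [ 0.305  -0.3228  0.155 ]
wrist hook_mouth [304.9 303. ] 0.73 [ 0.5554 -0.0732  0.155 ]
wrist hook_mouth [302.  207.8] 0.68 [ 0.5346 -0.1872  0.155 ]
wrist stand [314.9 187.4] 0.64 [ 0.5201 -0.1853  0.    ]
wrist stand [452.6  52.8] 0.56 [ 0.2987 -0.3279  0.    ]
wrist stand [312.8 210.3] 0.56 [ 0.5303 -0.1513  0.    ]
```

View pics/mosaic.png

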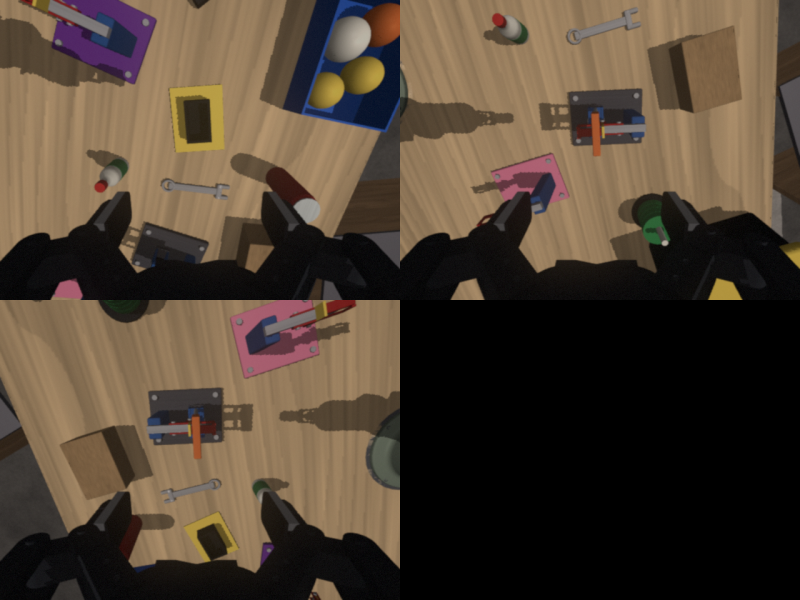

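```bash
cat > m.py <<'E'
from h import *
def rect(tag,lo,hi,z,near,amin=200,im=None):
    d=np.load(f"pics/{tag}.npz"); K,T=d["K"],d["T"]; hsv=cv2.cvtColor(cv2.imread(f"pics/{tag}.png"),cv2.COLOR_BGR2HSV)
    m=cv2.inRange(hsv,lo,hi); m=cv2.morphologyEx(m,cv2.MORPH_CLOSE,np.ones((3,3)))
    for c in cv2.findContours(m,cv2.RETR_EXTERNAL,cv2.CHAIN_APPROX_NONE)[0]:
        if cv2.contourArea(c)<amin: continue
        w=np.array([onz(K,T,p,z)[:2] for p in c[:,0].astype(float)],np.float32)
        (cx,cy),(a,b),th=cv2.minAreaRect(w*1000)
        if np.hypot(cx/1000-near[0],cy/1000-near[1])<.07:
            print(tag,np.round([cx,cy,a,b],1),"ang",round(np.deg2rad(th),3),round(np.deg2rad(th-90),3))
E
python3 - <<'E'
from m import *
for t in("c1","b2"): print("yellow"); rect(t,(20,90,60),(35,255,255),.002,(.545,.163))
print("cradle black"); rect("c1",(0,0,0),(180,255,28),.036,(.545,.163))
for t in("b1","b2"):
    print("orange"); rect(t,(5,150,70),(16,255,255),.213,(.52,-.185))
    print("plate"); rect(t,(0,0,15),(180,75,85),.012,(.545,-.19),800)
c=cv2.imread("pics/c1.png")[110:270,220:380]; o=[cv2.imread(f"pics/{t}.png")[110:270,220:430] for t in("b1","b2")]
cv2.imwrite("pics/cr.png",cv2.resize(np.hstack([c]+o),None,fx=1.37*1,fy=1.37,interpolation=cv2.INTER_CUBIC))
E
```

```text
yellow
c1 [547.  161.6 111.7 141.7] ang 0.269 -1.301
yellow
b2 [547.4 162.9 112.4 144.1] ang 0.274 -1.297
cradle black
orange
b1 [ 519.6 -182.3   66.5   20.8] ang 1.371 -0.199
plate
b1 [ 548.6 -191.2  127.8  175.4] ang 1.417 -0.154
orange
b2 [ 520.5 -184.5   67.8   19.5] ang 1.524 -0.047
plate
b2 [ 549.  -193.2  128.   176. ] ang 1.403 -0.168
```

View pics/cr.png

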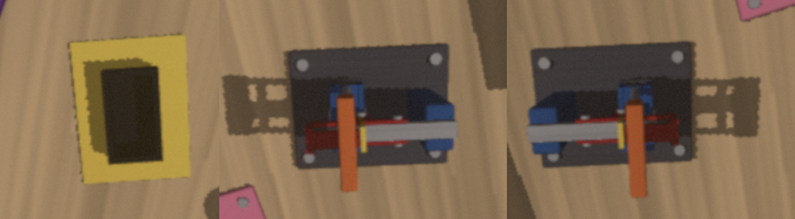

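The plate's rectangle is 128x176 mm (actual 130x170), which gives stand yaw -0.16 and seat ≈ (0.522,-0.187). The cradle is at ≈ (0.547,0.162) with yaw 0.27. Grip ≈ (0.520,-0.184). Next is a gentle grasp.

```bash
cat >> h.py <<'E'
YS=-.161; ex=np.array([np.cos(YS),np.sin(YS),0]); ey=np.array([-np.sin(YS),np.cos(YS),0])
def st(tag=""):
    s=get_state(); p,f=np.array(s["position"]),np.array(s["contact_force"]); d=p-np.array([.522,-.187,0])
    print(tag,"t%.2f"%s["clock"],"stand xy z mm",np.round([d@ex*1e3,d@ey*1e3,p[2]*1e3],2),"F",np.round([f@ex,f@ey,f[2]],2),"M",np.round(s["wrist_torque"],2),"gap %.3f grip %.1f"%(s["finger_gap"],s["grasp_force"])); return s
E
python3 - <<'E'
from h import *
g=np.array([.5204,-.184,0])+.001*ex; r=rot(-.14,-1)
move_l(g+[0,0,.26],.12,rot=r); st("above")
move_l(g+[0,0,.184],.06); sleep(.2); st("down")
grab(20); sleep(.3); st("grab20")
E
```

```text
above t10.89 stand xy z mm [ -0.58   2.54 260.78] F [0.19 0.7  0.73] M [ 0.03 -0.05 -0.02] gap 1.001 grip 0.0
down t12.51 stand xy z mm [ -0.89   2.68 184.28] F [-0.98 -0.21  0.37] M [-0.06 -0.05  0.  ] gap 1.002 grip 0.0
grab20 t13.47 stand xy z mm [ -0.86   2.71 184.06] F [0.84 0.2  0.62] M [-0.06 -0.28  0.01] gap 0.137 grip 25.8
```

```bash
python3 - <<'E'
from h import *
grab(50); sleep(.3); s=st("grab50"); p0=np.array(s["position"]); np.save("p0.npy",p0)
f0=np.array(s["contact_force"])
for k in range(1,22):
    move_l(p0+ex*.002*k,.02); sleep(.08)
    s=st(k)
    if (np.array(s["contact_force"])-f0)@ex<-9: break
E
```

```text
grab50 t13.98 stand xy z mm [ -0.87   2.69 184.12] F [1.72 0.14 0.52] M [ 0.03 -0.43 -0.04] gap 0.133 grip 53.0
1 t14.32 stand xy z mm [-1.5000e-01  2.6900e+00  1.8403e+02] F [-4.73 -0.49  5.01] M [ 0.18  1.01 -0.01] gap 0.134 grip 53.6
2 t14.66 stand xy z mm [  1.32   2.71 184.01] F [-5.54 -0.56  6.49] M [ 0.27  1.35 -0.04] gap 0.131 grip 53.8
3 t14.99 stand xy z mm [  3.21   2.7  184.03] F [-5.98 -0.11  6.52] M [ 0.23  1.47 -0.05] gap 0.131 grip 53.8
4 t15.32 stand xy z mm [  5.08   2.72 184.01] F [-5.74  1.19  6.55] M [ 0.26  1.54 -0.06] gap 0.133 grip 53.9
5 t15.66 stand xy z mm [  5.89   2.73 183.97] F [-9.05  0.04  9.47] M [ 0.33  2.27 -0.07] gap 0.136 grip 54.3
```

```bash
cat >> h.py <<'E'
def fl():
    F=[]
    for _ in range(5):
        s=get_state(); F.append(s["contact_force"]); sleep(.02)
    f=np.mean(F,0); return np.array([f@ex,f@ey,f[2]])
E
python3 - <<'E'
from h import *
p0=np.load("p0.npy"); dz=0; b=.010
for k in range(10):
    dz+=.0005; move_l(p0+ex*b+[0,0,dz],.01); sleep(.05); f=fl(); st("dz %.1f"%(dz*1e3))
    if f[2]<-1: break
np.save("cmd.npy",[b,dz])
E
```

```text
dz 0.5 t16.04 stand xy z mm [  5.86   2.75 184.01] F [-8.38 -0.73  7.25] M [0.29 2.03 0.02] gap 0.130 grip 53.6
dz 1.0 t16.43 stand xy z mm [  5.93   2.77 184.05] F [-6.82 -0.45  3.04] M [ 0.2   1.75 -0.02] gap 0.135 grip 53.3
dz 1.5 t16.81 stand xy z mm [  7.94   2.88 184.46] F [-3.71  0.49 -6.58] M [0.02 0.98 0.01] gap 0.130 grip 52.1
```

```bash
python3 - <<'E'
from h import *
p0=np.load("p0.npy"); b,dz=np.load("cmd.npy")
for k in range(30):
    b+=.001; move_l(p0+ex*b+[0,0,dz],.02); sleep(.03); f=fl(); st("b %.1f"%(b*1e3))
    if f[0]<-8.5 or f[2]>4 or f[2]<-9: break
np.save("cmd.npy",[b,dz])
E
```

```text
b 11.0 t17.18 stand xy z mm [  9.92   2.92 185.41] F [-4.79  0.82 -5.78] M [ 0.19  1.09 -0.01] gap 0.132 grip 52.1
b 12.0 t17.54 stand xy z mm [ 11.05   2.86 185.57] F [-4.33  1.38 -6.01] M [ 0.37  1.12 -0.02] gap 0.133 grip 52.0
b 13.0 t17.91 stand xy z mm [ 12.03   2.79 185.57] F [-4.53  1.04 -5.47] M [ 0.35  1.17 -0.02] gap 0.134 grip 52.0
b 14.0 t18.27 stand xy z mm [ 12.99   2.75 185.59] F [-5.46  0.73 -4.3 ] M [ 0.38  1.21 -0.09] gap 0.129 grip 52.0
b 15.0 t18.64 stand xy z mm [ 13.85   2.73 185.53] F [-5.92  0.66 -5.2 ] M [ 0.38  1.28 -0.03] gap 0.135 grip 52.0
b 16.0 t19.01 stand xy z mm [ 14.75   2.72 185.53] F [-5.9   0.09 -5.48] M [ 0.36  1.35 -0.04] gap 0.134 grip 52.0
b 17.0 t19.38 stand xy z mm [ 15.63   2.68 185.47] F [-6.5  -0.55 -5.23] M [ 0.35  1.4  -0.06] gap 0.135 grip 52.0
b 18.0 t19.74 stand xy z mm [ 16.53   2.69 185.45] F [-6.19  0.64 -5.05] M [ 0.35  1.48 -0.04] gap 0.132 grip 52.0
b 19.0 t20.11 stand xy z mm [ 17.32   2.66 185.44] F [-7.11  0.25 -5.31] M [ 0.38  1.57 -0.  ] gap 0.134 grip 52.2
b 20.0 t20.48 stand xy z mm [ 17.5    2.69 185.37] F [-8.44  0.46 -2.91] M [ 0.46  2.13 -0.07] gap 0.130 grip 52.5
```

```bash
python3 - <<'E'
from h import *
p0=np.load("p0.npy"); b,dz=np.load("cmd.npy")
b+=.001; move_l(p0+ex*b+[0,0,dz],.02); sleep(.05); st("stop?")
b-=.003; move_l(p0+ex*b+[0,0,dz],.02); sleep(.1); st("back")
for k in range(6):
    dz+=.001; move_l(p0+ex*b+[0,0,dz],.02); sleep(.03); f=fl(); st("dz %.1f"%(dz*1e3))
    if f[2]<-9 or abs(f[0])>11: print("ABORT"); break
np.save("cmd.npy",[b,dz])
E
```

```text
stop? t20.77 stand xy z mm [ 17.69   2.69 185.34] F [-11.29  -0.45  -0.82] M [ 0.55  2.62 -0.02] gap 0.132 grip 52.8
back t21.18 stand xy z mm [ 16.58   2.65 185.58] F [-6.79  0.44 -3.28] M [ 0.4   1.47 -0.06] gap 0.128 grip 52.1
dz 2.5 t21.54 stand xy z mm [ 16.74   2.59 186.61] F [-5.51  0.75 -4.43] M [ 0.31  1.36 -0.07] gap 0.133 grip 52.0
dz 3.5 t21.91 stand xy z mm [ 16.77   2.52 187.62] F [-5.25  0.57 -4.59] M [0.31 1.34 0.02] gap 0.133 grip 52.0
dz 4.5 t22.27 stand xy z mm [ 16.92   2.5  188.69] F [-5.7   0.78 -4.53] M [ 0.23  1.3  -0.08] gap 0.134 grip 52.0
dz 5.5 t22.64 stand xy z mm [ 17.06   2.45 189.75] F [-4.86  0.35 -4.75] M [ 0.26  1.32 -0.01] gap 0.131 grip 52.1
dz 6.5 t23.01 stand xy z mm [ 17.12   2.46 190.76] F [-5.37  0.23 -4.08] M [ 0.29  1.2  -0.07] gap 0.135 grip 52.1
dz 7.5 t23.38 stand xy z mm [ 17.29   2.47 191.82] F [-5.07  0.47 -3.68] M [ 0.15  1.17 -0.04] gap 0.130 grip 52.3
```

```bash
python3 - <<'E'
from h import *
p0=np.load("p0.npy"); b,dz=np.load("cmd.npy"); b-=.0006
while p0[2]+.0258>get_state()["position"][2]:
    dz+=.0015; move_l(p0+ex*b+[0,0,dz],.02); sleep(.02); f=fl(); st("dz %.1f"%(dz*1e3))
    if f[2]<-9 or abs(f[0])>11: print("ABORT"); break
np.save("cmd.npy",[b,dz]); sleep(.4); st()
i,K,T=cam("scene"); cv2.imwrite("pics/up.png",cv2.resize(i[170:310,140:280,::-1],None,fx=4,fy=4,interpolation=cv2.INTER_CUBIC))
E
```

```text
dz 9.0 t23.73 stand xy z mm [ 16.77   2.58 193.32] F [-3.82  0.04 -4.16] M [ 0.1   1.11 -0.05] gap 0.126 grip 52.2
dz 10.5 t24.07 stand xy z mm [ 16.77   2.71 194.8 ] F [-3.24  0.82 -4.11] M [0.24 1.03 0.01] gap 0.133 grip 52.3
dz 12.0 t24.43 stand xy z mm [ 16.69   2.71 196.25] F [-3.99  0.46 -3.64] M [ 0.24  0.97 -0.05] gap 0.131 grip 52.2
dz 13.5 t24.77 stand xy z mm [ 16.65   2.69 197.72] F [-3.81  0.45 -3.6 ] M [ 0.21  0.91 -0.01] gap 0.131 grip 52.2
dz 15.0 t25.12 stand xy z mm [ 16.7    2.67 199.25] F [-3.5   1.51 -3.99] M [0.19 0.89 0.03] gap 0.135 grip 52.2
dz 16.5 t25.48 stand xy z mm [ 16.69   2.66 200.76] F [-2.97  0.38 -3.7 ] M [ 0.23  0.86 -0.07] gap 0.129 grip 52.2
dz 18.0 t25.82 stand xy z mm [ 16.71   2.69 202.27] F [-3.88  0.59 -3.39] M [ 0.2   0.75 -0.03] gap 0.133 grip 52.2
dz 19.5 t26.18 stand xy z mm [ 16.76   2.64 203.83] F [-4.18  0.78 -1.63] M [ 0.15  0.72 -0.01] gap 0.134 grip 52.4
dz 21.0 t26.52 stand xy z mm [ 16.97   2.63 205.52] F [-2.98  0.67 -1.52] M [ 0.15  0.66 -0.02] gap 0.131 grip 52.7
dz 22.5 t26.88 stand xy z mm [ 17.17   2.61 206.7 ] F [ 1.12 -0.42 -3.94] M [0.02 0.08 0.04] gap 0.132 grip 52.3
dz 24.0 t27.23 stand xy z mm [ 16.59   2.69 208.12] F [-0.37  0.1  -3.8 ] M [ 0.05  0.02 -0.03] gap 0.134 grip 52.3
dz 25.5 t27.57 stand xy z mm [ 16.55   2.68 209.66] F [ 0.74 -0.12 -2.92] M [0.   0.   0.08] gap 0.135 grip 52.3
dz 27.0 t27.93 stand xy z mm [ 16.51   2.68 211.11] F [-0.6  -0.46 -4.32] M [-0.01  0.01  0.02] gap 0.133 grip 52.3
 t28.32 stand xy z mm [ 16.53   2.69 211.13] F [ 0.26 -0.35 -4.29] M [ 0.    0.01 -0.05] gap 0.132 grip 52.3
```

View pics/up.png

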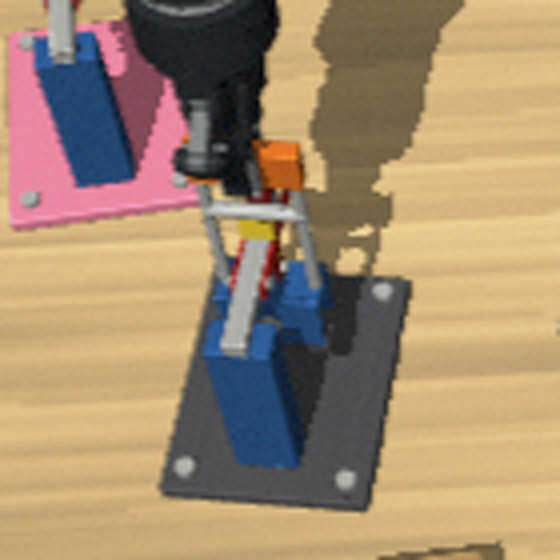

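The block hangs clear of the beak and keeper (bar at crop 258,212; keeper just below at 255,228), with only its weight on the wrist. Next I'll move it off over the tip at this height.

```bash
python3 - <<'E'
from h import *
p0=np.load("p0.npy"); b,dz=np.load("cmd.npy"); dz-=.0008
move_l(p0+ex*b+[0,0,dz],.02)
for k in range(4):
    b-=.025; h=move_l(p0+ex*b+[0,0,dz],.05,until_force=5); st("hit" if h else "ok")
    if h: break
else:
    p=p0+ex*b; move_l([p[0],p[1],.345],.12); st("lifted")
    C=np.array([.5472,.1623]); r=rot(.272,-1)
    q=ik([*C,.30],r); print(q)
np.save("cmd.npy",[b,dz])
E
```

```text
ok t29.27 stand xy z mm [ -8.33   2.6  210.58] F [ 0.28  0.31 -3.78] M [-0.03 -0.01  0.02] gap 0.128 grip 52.3
ok t29.93 stand xy z mm [-33.32   2.62 210.53] F [ 0.54  0.33 -2.93] M [-0.03 -0.02 -0.07] gap 0.134 grip 52.3
ok t30.57 stand xy z mm [-58.31   2.58 210.55] F [-0.71 -0.64 -4.55] M [-0.01 -0.02  0.04] gap 0.128 grip 52.3
ok t31.23 stand xy z mm [-83.29   2.57 210.55] F [-0.02 -0.08 -4.6 ] M [ 0.05 -0.05 -0.02] gap 0.130 grip 52.3
lifted t32.50 stand xy z mm [-83.87   2.86 344.21] F [-0.78  0.37 -4.12] M [-0.    0.   -0.06] gap 0.135 grip 52.3
[ 0.15902491  0.33169298 -0.00880504  1.2302983   0.         -1.68377142]
```

```bash
python3 - <<'E'
from h import *
C=np.array([.5472,.1623]); r=rot(.272,-1)
move_l([*C,.345],.15,rot=r); move_l([*C,.20],.12); sleep(.3); st("over")
for c in("scene","top"):
    i,K,T=cam(c); tips(c,K,T,dict(block_grip=.216,block_bar=.171,block=.05,cradle_floor=.005))
    cv2.imwrite(f"pics/o_{c}.png",i[:,:,::-1])
a=cv2.imread("pics/o_scene.png")[180:300,290:410]; b=cv2.imread("pics/o_top.png")[180:300,220:340]
cv2.imwrite("pics/over.png",cv2.resize(np.hstack([a,b]),None,fx=3.3,fy=3.3,interpolation=cv2.INTER_CUBIC))
E
```

```text
over t36.64 stand xy z mm [-30.95 348.9  200.37] F [-0.11  0.56 -3.61] M [-0.04  0.   -0.06] gap 0.131 grip 52.2
scene block_grip [360.6 208.3] 0.92 [0.5491 0.1727 0.216 ]
scene block_bar [355.9 221. ] 0.92 [0.5509 0.165  0.171 ]
scene block_bar [319.  337.4] 0.32 [0.8374 0.0566 0.171 ]
scene block [353.1 247.8] 0.68 [0.5446 0.1672 0.05  ]
scene cradle_floor [350.  259.1] 0.73 [0.5489 0.1617 0.005 ]
top block_grip [391.  157.7] 0.71 [ 0.7045 -0.0956  0.216 ]
top block_bar [271.  229.2] 0.54 [0.5521 0.1572 0.171 ]
top block [276.  239.2] 0.54 [0.5448 0.1551 0.05  ]
top cradle_floor [274.8 239.9] 0.79 [0.5482 0.1616 0.005 ]
```

View pics/over.png

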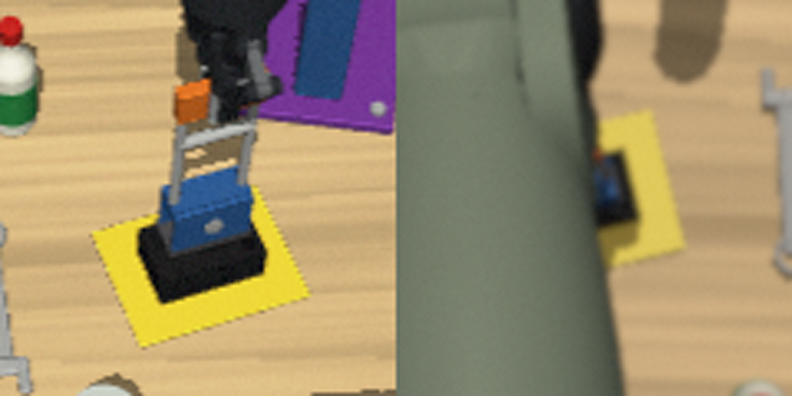

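```bash
python3 - <<'E'
from h import *
f=grab_frame("scene"); i=cv2.imread("pics/o_scene.png"); K=(f["fx"],f["fy"],f["cx"],f["cy"]); W=np.linalg.inv(f["cam_to_world"])
S=7; ox,oy=310,195
big=cv2.resize(i[oy:oy+84,ox:ox+100],None,fx=S,fy=S,interpolation=cv2.INTER_CUBIC)
def pr(p):
    c=W[:3,:3]@p+W[:3,3]; return ((int(S*(K[0]*c[0]/c[2]+K[2]-ox+.5)),int(S*(K[1]*c[1]/c[2]+K[3]-oy+.5))))
def box(cx,cy,yaw,a,b,z0,z1,col):
    for z in(z0,z1):
        P=[pr(np.array([cx+np.cos(yaw)*u-np.sin(yaw)*v,cy+np.sin(yaw)*u+np.cos(yaw)*v,z])) for u,v in((a,b),(-a,b),(-a,-b),(a,-b))]
        cv2.polylines(big,[np.array(P)],True,col,1)
box(.5472,.1623,.272,.016,.033,.05,.101,(255,255,255))
box(.5472,.1623,.272,.026,.043,0,.036,(0,0,255))
cv2.imwrite("pics/ov.png",big)
E
```

```text
(no output)
```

View pics/ov.png

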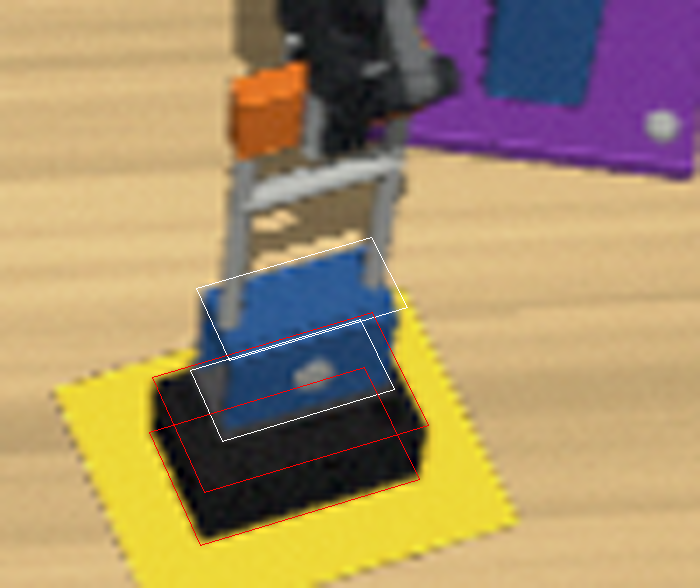

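```bash
python3 - <<'E'
from h import *
i,K,T=cam("wrist"); s=get_state(); p=np.array(s["position"]); Rm=R.from_rotvec(s["eef_rot"]).as_matrix()
cv2.imwrite("pics/w.png",i[:,:,::-1]); W=np.linalg.inv(T); S=2
def pr(q,S=1):
    c=W[:3,:3]@q+W[:3,3]; return (K[0]*c[0]/c[2]+K[2],K[1]*c[1]/c[2]+K[3])
def quad(im,cx,cy,yaw,a,b,z,col):
    P=[pr(np.array([cx+np.cos(yaw)*u-np.sin(yaw)*v,cy+np.sin(yaw)*u+np.cos(yaw)*v,z])) for u,v in((a,b),(-a,b),(-a,-b),(a,-b))]
    P=(np.array(P)-[200,60]+.5)*2; cv2.polylines(im,[P.astype(int)],True,col,1)
im=cv2.resize(i[60:360,200:440,::-1],None,fx=2,fy=2,interpolation=cv2.INTER_CUBIC)
for a,b,z,c in((.006,.033,.231,(255,255,255)),(.016,.033,.101,(255,255,255)),(.016,.033,.05,(0,255,0)),(.020,.037,.036,(0,0,255)),(.026,.043,.036,(0,0,255))):
    quad(im,p[0],p[1],.272,a,b,z,c)
cv2.imwrite("pics/wov.png",im); tips("wrist",K,T,dict(block_bar=.171,block_grip=.216,block=.05,cradle_floor=.005))
E
```

```text
wrist block_grip [310.2 331.2] 0.57 [0.5477 0.1634 0.216 ]
wrist block [316.1 226.9] 0.96 [0.5449 0.1611 0.05  ]
```

View pics/wov.png

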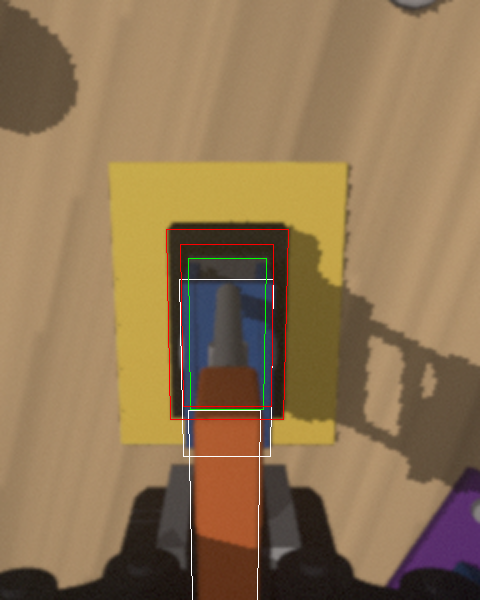

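The model lines match the picture. The block is upright in the grip (foot edges at columns 188–267 as predicted) and centred across x. Along y there's a hint of 2–3 mm, so I'll measure that in this same frame, correct for it, and lower by feel.

```bash
python3 - <<'E'
from h import *
i,K,T=cam("wrist"); p=np.array(get_state()["position"])
cy=np.array([-np.sin(.272),np.cos(.272),0]); g=lambda u,v,z:(onz(K,T,(u/2+200,v/2+60),z)-p)@cy*1e3
a,b=g(230,162,.002),g(228,443,.002); print("plate far/near",a,b,"centre",(a+b)/2,"rim far-43",g(228,223,.036)-43,"foot far-33",g(228,262,.05)-33)
d=np.mean([(a+b)/2,g(228,223,.036)-43])-(g(228,262,.05)-33); d=np.clip(d,-3,3)*.8e-3; print("d",d)
c=p+cy*d; c[2]=0; np.save("c.npy",c)
move_l(c+[0,0,.188],.05); sleep(.2); st("at rim")
for z in(.178,.168,.160,.157):
    h=move_l(c+[0,0,z],.03,until_force=5); st(f"{z} {h}")
    if h: break
E
```

```text
plate far/near -69.8675773208072 69.70798356463929 centre -0.07979687808395397 rim far-43 -88.43932331526523 foot far-33 -63.96277911331303
d 0.0024000000000000002
at rim t38.08 stand xy z mm [-31.92 351.04 188.18] F [-0.35  0.36 -3.91] M [ 0.03  0.03 -0.01] gap 0.130 grip 52.2
0.178 False t38.57 stand xy z mm [-32.28 350.9  177.68] F [-0.44 -0.43 -3.73] M [-0.02  0.03 -0.01] gap 0.131 grip 52.2
0.168 False t39.05 stand xy z mm [-32.27 350.94 167.74] F [-0.57 -0.06 -4.24] M [ 0.   -0.06  0.  ] gap 0.128 grip 52.2
0.16 False t39.47 stand xy z mm [-32.32 350.92 159.7 ] F [ 0.07 -0.39 -4.06] M [0.01 0.02 0.  ] gap 0.129 grip 52.2
0.157 False t39.72 stand xy z mm [-32.09 351.   156.94] F [ 0.15  1.03 -3.45] M [ 0.01 -0.    0.04] gap 0.132 grip 52.3
```

```bash
python3 - <<'E'
from h import *
c=np.load("c.npy"); z=.157
while z>.150:
    z-=.0005; h=move_l(c+[0,0,z],.01); sleep(.03); f=fl(); 
    if f[2]>-.5: break
st(f"contact z {z:.4f}")
E
```

```text
contact z 0.1560 t40.45 stand xy z mm [-31.71 350.96 156.63] F [-0.29 -1.94  4.73] M [-0.27  0.44  0.04] gap 0.130 grip 53.6
```

```bash
python3 - <<'E'
from h import *
c=np.load("c.npy")
move_l(c+[0,0,.1553],.01); sleep(.1); st("press")
move_l(c+[0,0,.1562],.01); grab(20); sleep(.2); st("relaxed")
let_go(); sleep(.3); st("open"); move_l(c+[0,0,.30],.12); st("up")
i,K,T=cam("wrist"); tips("wrist",K,T,dict(block_grip=.171,block_bar=.126,block=.005,cradle_floor=.005))
j,K2,T2=cam("scene"); tips("scene",K2,T2,dict(block_grip=.171,block_bar=.126,block=.005))
a=cv2.resize(i[60:420,160:480,::-1],(400,450)); b=cv2.resize(j[190:280,310:390,::-1],(400,450),interpolation=cv2.INTER_CUBIC)
cv2.imwrite("pics/end.png",np.hstack([a,b]))
E
```

```text
press t40.80 stand xy z mm [-31.46 350.96 156.6 ] F [-1.75 -2.37  8.91] M [-0.33  0.8  -0.02] gap 0.134 grip 54.3
relaxed t41.47 stand xy z mm [-31.73 350.99 156.64] F [-0.32 -1.15  5.27] M [-0.31  0.4   0.01] gap 0.131 grip 53.7
open t42.48 stand xy z mm [-32.07 351.   156.23] F [-0.   -0.98 -0.96] M [-0.01  0.03  0.04] gap 0.997 grip 0.0
up t43.83 stand xy z mm [-32.51 350.85 299.17] F [-0.66  0.11 -0.57] M [ 0.01  0.06 -0.01] gap 1.002 grip 0.0
wrist block_grip [313.6 236.4] 0.61 [0.5451 0.166  0.171 ]
wrist block_bar [312.9 220.4] 0.69 [0.5464 0.1638 0.126 ]
wrist block [312.6 200.2] 0.74 [0.5463 0.1663 0.005 ]
scene block_grip [354.6 220.2] 0.74 [0.5484 0.1622 0.171 ]
scene block_bar [355.  231.5] 0.79 [0.5487 0.1662 0.126 ]
scene block_bar [201.4 221.4] 0.73 [ 0.4944 -0.2007  0.126 ]
scene block [349.4 258.1] 0.58 [0.5458 0.1605 0.005 ]
```

View pics/end.png

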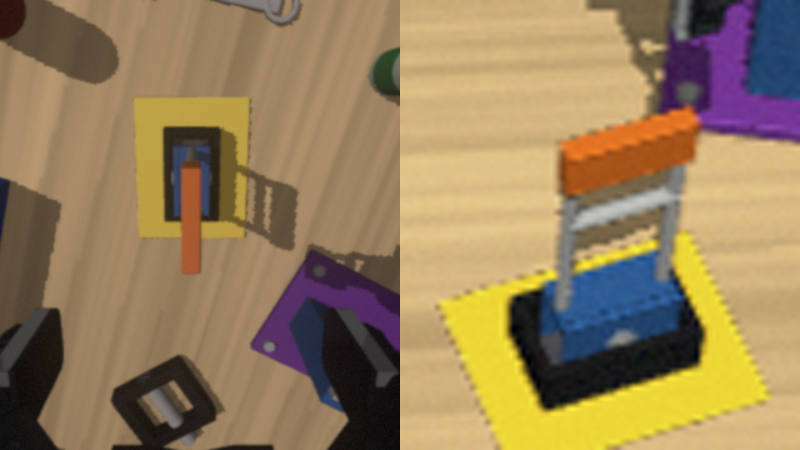

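The block stands upright in the cradle pocket (end view: foot inside the black walls at 192,175; legs vertical at right), its points line up vertically, and the gripper is clear. Handing in.

```bash
python3 -c "
from cell import *
print(sign_off())"
```

```text
the job is handed in; nothing more can be done
None
```

I took the block off the safety hook and stood it upright in the black cradle, then let go and handed the job in at about 44 s; sign-off returned no verdict, but the wrist-force readings and last pictures show no forcing, bumps or drop.

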